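# Load a blank wooden box into the side-stamping press past its spring stop

## Task

Load the blank wooden box into the stamping press: with the fingertips, press the sprung stop plate down behind the box and, holding it down, push the box along the runners over the lowered red lugs until it is fully home against the two steel rest jaws. Then let the plate spring up so that its lugs stand behind the box, and move clear. Only push the box, never lift or tip it, and leave the other boxes, ink tin, brass figures and brush where they are.

Things in the scene. Friction and masses are not known exactly. Their poses are not given: they have to be found in the camera images.
- press: Side-stamping press, fixed at a varying place and yaw. x = feed direction, away from the operator towards the green housing; y left; z up. Origin: table height, on the centre line, in the plane of the operator-side faces of the two red lugs. Base plate x = -215 to 285 mm, 150 mm wide. Housing from x = 163 mm, 129 mm high; its hand lever (not used) reaches 216 mm high at x = 225 to 281 mm.
- runners (a point): Centre line of the bed at runner-top height, 36 mm above the table, at x = -215 mm of the press: the operator's end of the two white runners that carry the box. They run 340 mm along x with an open trough 66 mm wide between them. Outside them aluminium fences, 103 mm apart inside, 12 mm thick, tops 12 mm above the runner tops, guide the box. Fixed to the press, same axes.
- stop (a joint): Downward travel of the stop plate, m: 0 = up (springs hold it there), 0.012 = fully down at its end stop. About 4 N starts it, 8 N holds it fully down, pressed anywhere along it (it stays level). Held down 8 mm or more, its lugs are below the runner tops; 10 to 11 mm is a good depth. Let up early, it lifts the box, which is too light to hold it down.
- pad (a point): On the top face of the stop plate, centre line, 170 mm before the lugs' near faces: bare behind the box at the start. The plate is a flat strip in the trough, 62 mm wide, from x = -205 to 8 mm of the press, its near 63 mm black rubber, the rest steel. Up, its top is 35 mm above the table (1 mm below the runner tops). The point goes down with the plate; axes as the press.
- lugs (a point): On the plate's top face, centre line, at the near faces of its two red upturned lugs, at the plate's far end. Each lug is 8 mm long in x and 9 mm wide; the 44 mm gap between them lets a fingertip follow the box through while still pressing the plate. Up, the lugs stand 7.5 mm above the runner tops and block the box. Moves with the plate; axes as the press.
- rest (a point): At runner-top height, centre line, in the plane of the steel rest jaws' faces (113 mm past the lugs' near faces): where the middle of the box's lower front edge lies when home; the box's origin is then 50 mm before it and its back 5 mm past the lugs. Jaws reach 42 mm above the runners, y = 26 to 50 mm on both sides; the red stamp face between them is 5 mm farther back. Fixed.
- box: The blank box: square, open, of pale wood with finger-jointed corners, 100 x 100 mm, 42 mm high, walls and floor 8 mm, 110 to 230 g. It stands open side up on the runners between the fences, its front 10 to 40 mm before the lugs. Origin: centre of its underside; axes as the press.
- box_b: Finished box (same size, round red seal on two sides) on the table to the left, the lower of a stack of two. Bystander. Origin: centre of its underside.
- box_c: Finished box standing on box_b. Bystander.
- box_d: Finished box alone on the table. Bystander.
- tin: Closed red ink tin, 64 mm across, 24 mm high, beside the press. Bystander.
- figure_a: Brass figure, 40 mm across, 62 mm high, beside the press. Bystander.
- figure_b: Brass figure like figure_a, beside the press. Bystander.
- brush: Brush with a wooden handle, 200 mm long, lying on the table. Bystander.
Mind the look-alikes: they are no part of the job. What is shaped like the box but green or turquoise is not meant.

How it is judged:
By the outcome, as a careful person would: the job done as asked, in the order asked, and still so for the second after the job is handed in, with the robot touching nothing.
It also fails if it takes over 42 s, if anything falls off the work surface, if the arm or the gripper's body presses on something with over 40 N, if the wrist force passes 120 N, or if a joint passes its speed limit or range.

## Robot

A 6-joint arm with a two-finger parallel gripper is mounted at the origin on the work surface. World frame = base frame: x ahead of the robot, y to its left, z up, the work surface at z = 0. Lengths are in m, angles in rad, forces in N, time in s.
With the tool pointing down it reaches from about 0.425 to 0.95 m from the base axis. Payload 3.5 kg.
Tool frame: the origin (TCP) lies at the very end of the fingers, on their centre line; the grasp point (between the pads) lies 19 mm behind it (ctrl.grip_point_offset is the distance from the TCP to the grasp point, in m); z points along the fingers, y is the line along which they close (so a half turn about z gives the same grasp; the last joint's range is limited). The gripper opens to 85 mm and grips with 20 to 120 N. Pads are 22 mm wide; open, the fingers measure 114 mm over their backs; the gripper's body (76 mm by 85 mm) begins 54 mm behind the grasp point. The pads swing forward as they close: fully open they stand 13 mm farther back than shut.
Start: joints at [1, 0.286, 1.577, -0, 1.279, -0.15], TCP at [0.276, 0.616, 0.231] pointing down, gripper open.
Joint ranges: [-2.77, 2.77], [-0.9, 2.22], [0.21, 2.48], [-1.53, 4.67], [0.24, 2.81], [-2.84, 2.84]. Speed limits (rad/s): [2.79, 2.79, 3.14, 3.14, 3.14, 3.14].

## Interface

Orientations are given as a unit quaternion [x, y, z, w].
In Python, from plant import telemetry, vision, ctrl gives the robot as it stands.
- The arm moves only by the tool arm_command, never from a script. Its argument "series" is one flat list of numbers, 7 for each row, row after row: the shift along the tool's x, y, z in cm, then the turn, a rotation vector about the tool's x, y, z in degrees, then the closure, from 0 (fully open) to 1 (shut). A call has 1 to 10 rows; each row is the pose to reach, as a shift and turn from the pose commanded when the call began, along the tool's axes at that moment; what a row does not reach only later rows make up. A row lasts 1/12 s, in which the tool goes at most 41.7 mm and 7.16 degrees, less where a joint would pass 70% of its speed; a pose out of reach is approached as far as the arm can. A call with a gripper value outside its range is refused whole. The fingers move at their own pace and stop on an object; "force" is the grip in N (left out, the last holds). Time passes only in rows, so rows that repeat a pose let the fingers close. It gives the time, the measured TCP pose, the force, the opening and the grip force at its end, in the units of the state.
- telemetry.get_state(): the state, without advancing time (a new reading comes with each control period).
- vision.read_camera(name): name is "scene" or "top" or "wrist"; returns a dict with "color" (400x640x3 uint8, blue, green, red), "K" (3x3 intrinsics, pixels), "rvec" (rotation vector, rad) and "tvec" (3), from world to camera coordinates, as OpenCV has them; the wrist camera has in their place "T_tool_cam" (4x4, takes a point from camera to tool coordinates, whose origin is the TCP and whose axes are the flange's). Camera axes: x right, y down, z forward; pixel columns grow to the right and rows downward; lengths in m; the calibration is good to about 2 mm. A picture is of the moment at which its call begins: read the wrist's pose just before it. There is no depth.
- ctrl.sign_off(): hands the job in; it is judged then, once.
The state is a dict: "time": time; "qpos": joint angles; "dq": joint speeds; "joint_efforts": joint torques, N m; "eef_pos": TCP position; "tcp_rot": TCP orientation; "contact_force": force on the tool from outside, world axes, zero at the start; "wrist_torque": the same for the moment, N m; "opening": opening from 0.0 (shut) to 1.0 (fully open); "finger_force": force on a finger pad.
Only numpy, scipy, OpenCV 4.12 (cv2) and the standard library are available. Lean on these libraries where they do the work, as an engineer would, in place of code of your own. Each camera call takes 0.05 s, during which the arm holds its last target. There are 200 camera calls.

## Working session

There is one attempt and no reset: what is moved stays moved. The work goes in short steps, Python scripts to look and compute and a tool call to move; the robot and the scene stay as the last step left them, time stands still between calls to the robot, and variables do not carry over. Pictures are saved under pics/ and viewed, at most 10 in all, crops included, and the job is handed in when it is done.

Besides the shell and the picture viewer there is one more tool, called after ">>>" as name(argument=value, ...) on one line, values as JSON. arm_command: Moves the arm, as the interface text tells. Its arguments: {"type":"object","properties":{"series":{"type":"array","items":{"type":"number"}},"force":{"type":"number"}},"required":["series"]}

```bash
mkdir -p pics; cat > look.py <<'E'
import sys,cv2
from plant import telemetry,vision
for n in sys.argv[2:]:
    d=vision.read_camera(n); cv2.imwrite(f'pics/{sys.argv[1]}_{n}.png',d['color'])
s=telemetry.get_state(); print({k:s[k] for k in('time','eef_pos','tcp_rot','opening','contact_force')})
E
python3 look.py a scene top
```

```text
{'time': 0.1, 'eef_pos': array([0.27535228, 0.61562704, 0.23004171]), 'tcp_rot': array([ 2.08836016e-01,  9.77950063e-01, -1.02055186e-03, -3.88714772e-04]), 'opening': 1.0024431975480819, 'contact_force': array([-0.21978449,  0.27010628, -0.88517879])}
```

View pics/a_scene.png

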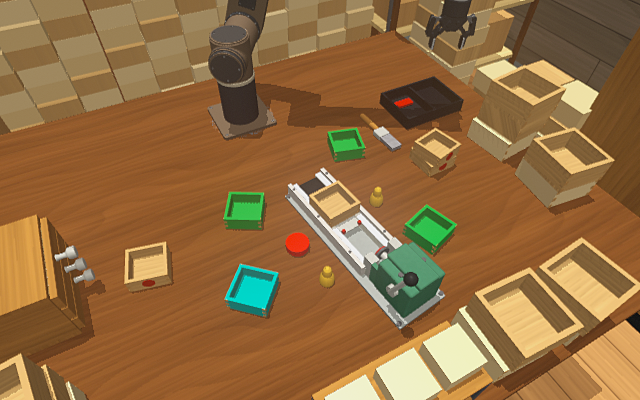

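View pics/a_top.png

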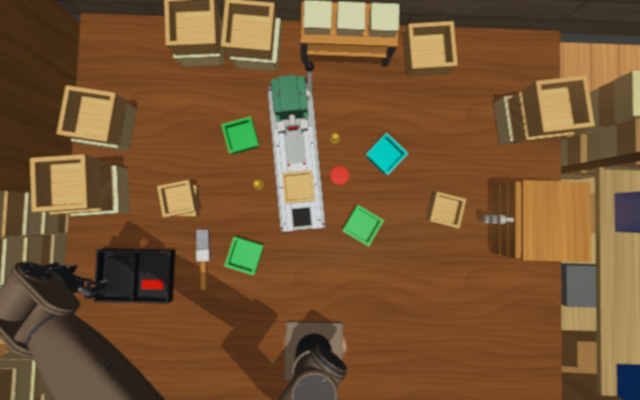

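The scene picture shows the blank box on the white runners at scene (334,201), top (299,187). Candidates (top view): finished boxes at (178,199) and (447,210), green at (240,135), (244,255) and (363,225), turquoise at (387,154), and shelf stacks at the edges. I choose the pale one on the runners at (299,187) and check it in a close crop.

```bash
python3 - <<'E'
import cv2
i=cv2.imread('pics/a_top.png')[65:240,250:350]
cv2.imwrite('pics/c1.png',cv2.resize(i[85:],(800,720),interpolation=cv2.INTER_CUBIC)[:600*1+120][120:] if 0 else cv2.resize(i[60:],None,fx=5,fy=5,interpolation=cv2.INTER_CUBIC))
E
```

```text
(no output)
```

View pics/c1.png

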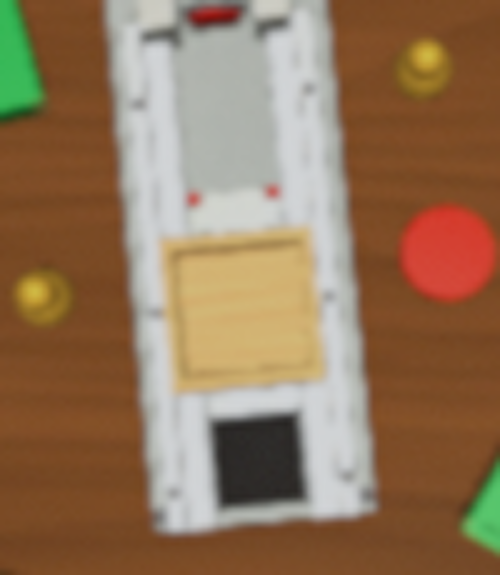

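The crop shows the blank box with its top corners at (163,240), (309,228), (325,378), (178,390). The red lugs are at (194,200) and (273,192), and the black rubber pad at (215,420)–(305,498).

```bash
cat > geo.py <<'E'
import numpy as np,cv2
def ray(d,u,v,z):
    R=cv2.Rodrigues(np.array(d['rvec'],float))[0];t=np.array(d['tvec'],float).ravel()
    p=cv2.undistortPoints(np.array([[[u,v]]],float),np.array(d['K'],float),None)[0,0]
    c=-R.T@t; r=R.T@np.array([*p,1]); return c+r*(z-c[2])/r[2]
E
python3 - <<'E'
from geo import *
from plant import vision
d=vision.read_camera('top')
f=lambda c,z:[ray(d,250+(a+.0)/5-.4,125+b/5-.4,z) for a,b in c]
np.set_printoptions(precision=4,suppress=True)
L=f([(194,200),(273,192)],.0435);P=f([(215,420),(299,413),(305,498),(219,507)],.035);B=f([(163,240),(309,228),(325,378),(178,390)],.078)
for n,X in zip('LPB',(L,P,B)):
    X=np.array(X);print(n,X[:,:2].tolist(),X.mean(0),np.linalg.norm(np.diff(X,axis=0),axis=1))
P=np.array(P);L=np.array(L);B=np.array(B)
for a,b in((P[3],P[0]),(P[2],P[1]),(B[3],B[0]),(B[2],B[1]),((P[2]+P[3])/2,L.mean(0))): print(np.degrees(np.arctan2(*(b-a)[1::-1])),np.linalg.norm(b-a))
E
```

```text
L [[0.6216874901162159, 0.10355045985944522], [0.628653551111075, 0.05100611297831487]] [0.6252 0.0773 0.0435] [0.053]
P [[0.47540934087105324, 0.08542969824199312], [0.48166023298669597, 0.02943547045722611], [0.42503959158179927, 0.023785616887297405], [0.41749479599022143, 0.0809517387762705]] [0.4499 0.0549 0.035 ] [0.0563 0.0569 0.0577]
B [[0.5903625766137175, 0.12031607026922274], [0.6009959105522751, 0.02602401862307], [0.5039150448837526, 0.012889674721080123], [0.493478670992086, 0.10748227623762968]] [0.5472 0.0667 0.078 ] [0.0949 0.098  0.0952]
4.42131965012954 0.05808740508690793
5.698359046739904 0.05690182667071013
7.54579422634633 0.09773022786091598
7.704924079913687 0.09796532789046053
6.964959566284496 0.20559500307969486
```

```bash
cat > rel.py <<'E'
import numpy as np
from scipy.spatial.transform import Rotation as Ro
from plant import telemetry
O=np.array([.6213,.0768,0]);yaw=7.2
def axes(y=None):
    return Ro.from_euler('z',yaw if y is None else y,degrees=True)
def where(s=None):
    s=s or telemetry.get_state();R=Ro.from_quat(s['tcp_rot'])
    p=axes().inv().apply(np.array(s['eef_pos'])-O)
    return p*1000,(axes().inv()*R).as_matrix()
def to(press_mm):
    s=telemetry.get_state();R=Ro.from_quat(s['tcp_rot'])
    w=O+axes().apply(np.array(press_mm)/1000)
    G=axes()*Ro.from_matrix(np.array([[-1,0,0],[0,1,0],[0,0,-1.]]))
    return w,R.inv().apply(w-s['eef_pos'])*100,(R.inv()*G).as_rotvec(degrees=True)
E
python3 - <<'E'
from rel import *
from plant import vision
np.set_printoptions(precision=3,suppress=True)
print(to([-175,0,150]));print(where()); print(vision.read_camera('wrist')['T_tool_cam'])
E
```

```text
(array([0.448, 0.055, 0.15 ]), array([-38.635, -44.14 ,   8.094]), array([ -0.097,  -0.044, -31.309]))
(array([-275.621,  578.006,  230.252]), array([[-0.854,  0.52 , -0.001],
       [ 0.52 ,  0.854, -0.001],
       [ 0.   , -0.002, -1.   ]]))
[[ 0.    -0.947 -0.322  0.082]
 [ 1.     0.     0.001 -0.001]
 [-0.    -0.322  0.947 -0.142]
 [ 0.     0.     0.     1.   ]]
```

>>> arm_command(series=[-38.6, -44.1, 5, 0, 0, -31.3, 1, -38.6, -44.1, 5, 0, 0, -31.3, 1, -38.6, -44.1, 5, 0, 0, -31.3, 1, -38.6, -44.1, 5, 0, 0, -31.3, 1, -38.6, -44.1, 5, 0, 0, -31.3, 1, -38.6, -44.1, 5, 0, 0, -31.3, 1, -38.6, -44.1, 5, 0, 0, -31.3, 1, -38.6, -44.1, 5, 0, 0, -31.3, 1, -38.6, -44.1, 5, 0, 0, -31.3, 1, -38.6, -44.1, 5, 0, 0, -31.3, 1])

```text
time: 1.03
eef_pos: [0.3972, 0.2189, 0.1959]
tcp_rot: [-0.063, 0.998, 0.0, 0.0]
contact_force: [-0.3, -0.3, -0.1]
opening: 0.003
finger_force: 0.0
```

```bash
python3 - <<'E'
from rel import *
np.set_printoptions(precision=3,suppress=True)
print(to([-175,0,120]));print(where())
E
```

```text
(array([0.448, 0.055, 0.12 ]), array([ -2.939, -16.905,   7.596]), array([0.004, 0.035, 0.024]))
(array([-204.511,  169.032,  195.948]), array([[-1.   , -0.   ,  0.001],
       [-0.   ,  1.   ,  0.   ],
       [-0.001,  0.   , -1.   ]]))
```

>>> arm_command(series=[-2.9, -16.9, 7.6, 0, 0, 0, 1, -2.9, -16.9, 7.6, 0, 0, 0, 1, -2.9, -16.9, 7.6, 0, 0, 0, 1, -2.9, -16.9, 7.6, 0, 0, 0, 1, -2.9, -16.9, 7.6, 0, 0, 0, 1, -2.9, -16.9, 7.6, 0, 0, 0, 1, -2.9, -16.9, 7.6, 0, 0, 0, 1])

```text
time: 1.62
eef_pos: [0.4469, 0.0559, 0.1195]
tcp_rot: [-0.061, 0.998, 0.0, -0.001]
contact_force: [0.5, 1.4, 0.3]
opening: -0.001
finger_force: 0.0
```

```bash
python3 look.py b wrist; python3 - <<'E'
from rel import *
np.set_printoptions(precision=3,suppress=True)
print(where())
E
```

```text
{'time': 1.6667, 'eef_pos': array([0.44707346, 0.05676273, 0.12010049]), 'tcp_rot': array([-6.22039060e-02,  9.98063415e-01,  2.47121354e-04, -1.81246612e-04]), 'opening': -9.92383361939612e-05, 'contact_force': array([-0.72256023,  0.69100069,  1.44394574])}
(array([-175.364,    1.957,  120.1  ]), array([[-1.   ,  0.001, -0.   ],
       [ 0.001,  1.   ,  0.001],
       [ 0.   ,  0.001, -1.   ]]))
```

View pics/b_wrist.png

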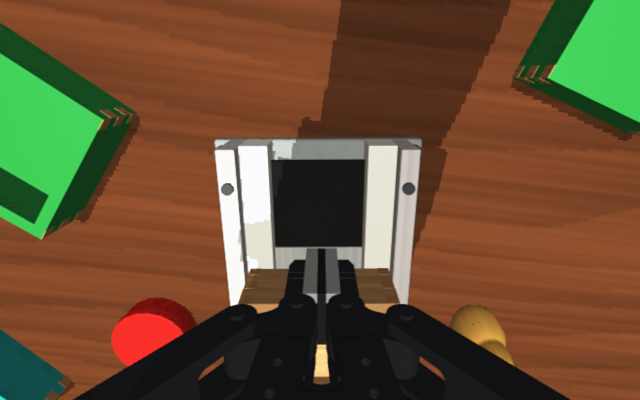

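Wrist view: the rubber pad's corners are at (272,160), (363,160), (364,247), (272,247). The back wall of the box spans rows 268–304, columns 240–398. The shut fingertips are at (321,255).

```bash
python3 - <<'E'
from rel import *
from plant import vision,telemetry
np.set_printoptions(precision=2,suppress=True)
s=telemetry.get_state();d=vision.read_camera('wrist')
T=np.eye(4);T[:3,:3]=Ro.from_quat(s['tcp_rot']).as_matrix();T[:3,3]=s['eef_pos']
M=T@d['T_tool_cam'];Ki=np.linalg.inv(d['K'])
def p(u,v,z):
    r=M[:3,:3]@(Ki@[u,v,1]);c=M[:3,3];w=c+r*(z-c[2])/r[2]
    return axes().inv().apply(w-O)*1000
for n,u,v,z in [('rub',272,160,.035),('rub',363,160,.035),('rub',364,247,.035),('rub',272,247,.035),('boxbot',250,268,.036),('boxbot',390,268,.036),('boxtop',240,304,.078),('boxtop',398,304,.078)]: print(n,p(u,v,z))
print(where()[0])
E
```

```text
rub [-204.89  -30.75   35.  ]
rub [-204.83   28.96   35.  ]
rub [-141.32   32.05   35.  ]
rub [-141.4   -33.64   35.  ]
boxbot [-124.98  -50.23   36.  ]
boxbot [-124.84   51.45   36.  ]
boxtop [-124.63  -48.42   78.  ]
boxtop [-124.49   48.59   78.  ]
[-175.12    2.44  120.48]
```

>>> arm_command(series=[-3.3, -0.2, 2, 0, 0, 0, 1, -3.3, -0.2, 5, 0, 0, 0, 1, -3.3, -0.2, 7, 0, 0, 0, 1, -3.3, -0.2, 8, 0, 0, 0, 1, -3.3, -0.2, 8, 0, 0, 0, 1, -3.3, -0.2, 8, 0, 0, 0, 1])

```text
time: 2.22
eef_pos: [0.4798, 0.0597, 0.0402]
tcp_rot: [-0.064, 0.998, 0.0, -0.0]
contact_force: [0.6, 0.9, -0.4]
opening: -0.0
finger_force: 0.0
```

```bash
python3 -c "
from rel import *
print(where())"
```

```text
(array([-142.51737157,    0.8003631 ,   40.17546318]), array([[-9.99998818e-01, -1.42552390e-03, -5.75723234e-04],
       [-1.42564798e-03,  9.99998961e-01,  2.15170301e-04],
       [ 5.75415905e-04,  2.15990826e-04, -9.99999811e-01]]))
```

>>> arm_command(series=[0, -0.1, 0.3, 0, 0, 0, 1, 0, -0.1, 0.6, 0, 0, 0, 1, 0, -0.1, 0.9, 0, 0, 0, 1, 0, -0.1, 1.2, 0, 0, 0, 1, 0, -0.1, 1.4, 0, 0, 0, 1, 0, -0.1, 1.55, 0, 0, 0, 1, 0, -0.1, 1.55, 0, 0, 0, 1, 0, -0.1, 1.55, 0, 0, 0, 1])

```text
time: 2.88
eef_pos: [0.4815, 0.0578, 0.026]
tcp_rot: [-0.063, 0.998, 0.0, 0.001]
contact_force: [-0.6, 1.0, 6.7]
opening: -0.002
finger_force: 3.4
```

```bash
python3 look.py p wrist; python3 -c "
from rel import *
print(where()[0])"
```

```text
{'time': 2.9333, 'eef_pos': array([0.48150561, 0.05785733, 0.02602896]), 'tcp_rot': array([-6.25027793e-02,  9.98044161e-01,  8.03290319e-05,  1.11730649e-03]), 'opening': -0.002015442192453437, 'contact_force': array([-2.06516626,  1.81822049,  6.08088158])}
[-141.06622028   -1.27241629   26.02895642]
```

View pics/p_wrist.png

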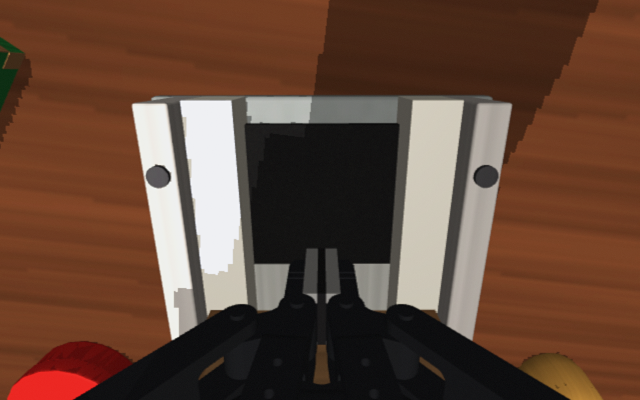

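The plate is 9 mm down and the force agrees (6–7 N). I'll go a little deeper, then push.

>>> arm_command(series=[0, 0, 0.1, 0, 0, 0, 1, 0, 0, 0.18, 0, 0, 0, 1, -0.3, 0, 0.18, 0, 0, 0, 1, -0.6, 0, 0.18, 0, 0, 0, 1, -0.9, 0, 0.18, 0, 0, 0, 1, -1.2, 0, 0.18, 0, 0, 0, 1, -1.5, 0, 0.18, 0, 0, 0, 1, -1.8, 0, 0.18, 0, 0, 0, 1])

```text
time: 3.6
eef_pos: [0.4961, 0.0599, 0.023]
tcp_rot: [-0.063, 0.998, 0.0, -0.003]
contact_force: [-6.7, -0.9, 9.9]
opening: 0.002
finger_force: 4.0
```

```bash
python3 -c "
from rel import *
print(where()[0],telemetry.get_state()['contact_force'])"
```

```text
[-126.29109404   -1.0826884    23.0305146 ] [-6.67971741 -0.89105477  9.8977371 ]
```

>>> arm_command(series=[-0.3, 0, -0.1, 0, 0, 0, 1, -0.7, 0, -0.1, 0, 0, 0, 1, -1.1, 0, -0.1, 0, 0, 0, 1, -1.5, 0, -0.1, 0, 0, 0, 1])

```text
time: 3.93
eef_pos: [0.5113, 0.0618, 0.024]
tcp_rot: [-0.063, 0.998, 0.0, -0.003]
contact_force: [-6.3, -0.8, 6.9]
opening: -0.003
finger_force: 3.8
```

```bash
python3 look.py m scene top; python3 -c "
from rel import *
print(where()[0],telemetry.get_state()['contact_force'])
import cv2
a=cv2.imread('pics/m_scene.png')[150:340,270:460]; cv2.imwrite('pics/m2.png',cv2.resize(a,None,fx=3,fy=3,interpolation=cv2.INTER_CUBIC))"
```

```text
{'time': 4.0333, 'eef_pos': array([0.51227958, 0.06181886, 0.02432325]), 'tcp_rot': array([-6.27894352e-02,  9.98025238e-01,  4.43969231e-05, -1.76335591e-03]), 'opening': 0.0018924500640322515, 'contact_force': array([-4.4449348 ,  0.29079297,  6.90593832])}
[-110.03839154   -1.19912771   24.32324911] [-4.4449348   0.29079297  6.90593832]
```

View pics/m2.png

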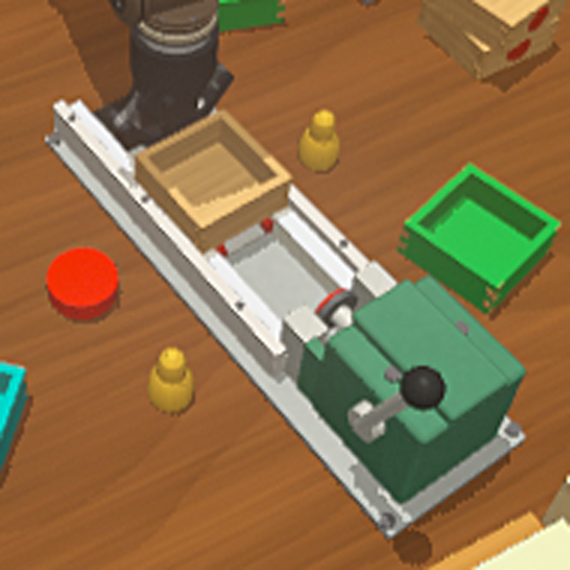

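The crop shows the box level and square between the fences, just before the red lugs at (222,250) and (266,225). The lugs are sunk, with the plate at 10.7 mm depth. I'll keep pushing.

>>> arm_command(series=[-0.4, 0.05, 0, 0, 0, 0, 1, -0.9, 0.1, 0, 0, 0, 0, 1, -1.4, 0.1, 0, 0, 0, 0, 1, -1.9, 0.1, 0, 0, 0, 0, 1, -2.4, 0.1, 0, 0, 0, 0, 1, -2.9, 0.1, 0, 0, 0, 0, 1, -3.4, 0.1, 0, 0, 0, 0, 1, -3.9, 0.1, 0, 0, 0, 0, 1])

```text
time: 4.7
eef_pos: [0.55, 0.0677, 0.0241]
tcp_rot: [-0.063, 0.998, -0.0, -0.003]
contact_force: [-5.9, -0.5, 7.3]
opening: 0.0
finger_force: 3.8
```

```bash
python3 -c "
from rel import *
print(where()[0],telemetry.get_state()['contact_force'])"
```

```text
[-71.8772124   -0.14131254  24.05947241] [-5.92823776 -0.54417473  7.34861696]
```

>>> arm_command(series=[-0.5, 0, 0, 0, 0, 0, 1, -1, 0, 0, 0, 0, 0, 1, -1.5, 0, 0, 0, 0, 0, 1, -2, 0, 0, 0, 0, 0, 1, -2.5, 0, 0, 0, 0, 0, 1, -3, 0, 0, 0, 0, 0, 1, -3.5, 0, 0, 0, 0, 0, 1, -4, 0, 0, 0, 0, 0, 1, -4.5, 0, 0, 0, 0, 0, 1])

```text
time: 5.45
eef_pos: [0.5948, 0.0732, 0.0242]
tcp_rot: [-0.063, 0.998, -0.0, -0.003]
contact_force: [-5.9, -0.9, 6.8]
opening: -0.004
finger_force: 3.6
```

```bash
python3 -c "
from rel import *
print(where()[0],telemetry.get_state()['contact_force'])"
```

```text
[-26.75379819  -0.2240912   24.18937557] [-5.90813533 -0.87911713  6.83602112]
```

>>> arm_command(series=[-0.5, 0, 0, 0, 0, 0, 1, -1, 0, 0, 0, 0, 0, 1, -1.5, 0, 0, 0, 0, 0, 1, -1.9, 0, 0, 0, 0, 0, 1, -2.2, 0, 0, 0, 0, 0, 1, -2.4, 0, 0, 0, 0, 0, 1, -2.6, 0, 0, 0, 0, 0, 1])

```text
time: 6.03
eef_pos: [0.6205, 0.0764, 0.0244]
tcp_rot: [-0.063, 0.998, -0.0, -0.003]
contact_force: [-14.4, -3.1, 10.6]
opening: 0.0
finger_force: 3.7
```

```bash
python3 -c "
from rel import *
print(where()[0],telemetry.get_state()['contact_force'])"
```

```text
[-0.83232861 -0.30772295 24.40759184] [-14.42596415  -3.13049044  10.56980256]
```

>>> arm_command(series=[-0.1, 0, 0, 0, 0, 0, 1, -0.2, 0, 0, 0, 0, 0, 1, -0.2, 0, 0, 0, 0, 0, 1])

```text
time: 6.28
eef_pos: [0.6203, 0.0764, 0.0244]
tcp_rot: [-0.063, 0.998, -0.0, -0.006]
contact_force: [-15.8, -2.2, 13.8]
opening: 0.001
finger_force: 3.8
```

```bash
python3 look.py h scene top; python3 -c "
from rel import *
print(where()[0],telemetry.get_state()['contact_force'])
import cv2
a=cv2.imread('pics/h_scene.png')[180:300,300:440]; a=cv2.resize(a,None,fx=4,fy=4,interpolation=cv2.INTER_CUBIC)
cv2.imwrite('pics/h2.png',a)"
```

```text
{'time': 6.3833, 'eef_pos': array([0.6202753 , 0.0764151 , 0.02437786]), 'tcp_rot': array([-6.30384871e-02,  9.97996416e-01, -2.39635178e-04, -5.40794567e-03]), 'opening': -0.00029590319834483353, 'contact_force': array([-15.07598002,  -1.8185734 ,  12.99666237])}
[-1.06485587 -0.25343679 24.37785736] [-15.07598002  -1.8185734   12.99666237]
```

View pics/h2.png

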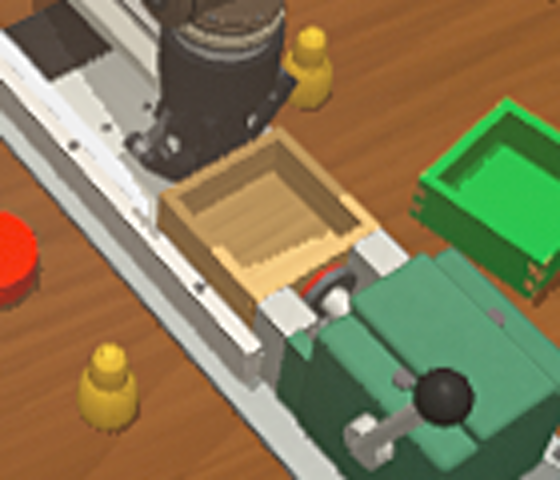

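The box front meets both jaws, at crop (270,300) and (370,240), and the arm has stalled at 15 N. I'll check the numbers.

```bash
python3 - <<'E'
from rel import *; from geo import ray
from plant import vision
np.set_printoptions(precision=1,suppress=True)
d=vision.read_camera('scene')
for a,b in((262,300),(378,232),(160,197),(280,130)):
    w=ray(d,300+a/4-.4,180+b/4-.4,.078); print(axes().inv().apply(w-O)*1000)
d=vision.read_camera('top')
import cv2
g=d['color'];cv2.imwrite('pics/ht.png',cv2.resize(g[85:225,255:345],None,fx=4,fy=4,interpolation=cv2.INTER_CUBIC))
E
```

```text
[114.8 -45.2  78. ]
[116.6  47.2  78. ]
[ 17.1 -49.2  78. ]
[17.8 49.4 78. ]
```

View pics/ht.png

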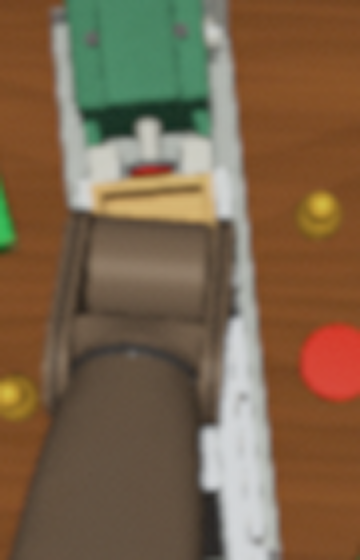

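Home: the front is at 113 mm within calibration. The top view shows the front edge against both jaws, at (110,180) and (205,178). Next I back off slightly with the plate held down, then rise.

>>> arm_command(series=[0.2, 0, 0, 0, 0, 0, 1, 0.4, 0, 0, 0, 0, 0, 1, 0.6, 0, 0, 0, 0, 0, 1, 0.7, 0, 0, 0, 0, 0, 1, 0.7, 0, -0.3, 0, 0, 0, 1, 0.7, 0, -0.6, 0, 0, 0, 1, 0.7, 0, -0.9, 0, 0, 0, 1, 0.7, 0, -1.2, 0, 0, 0, 1, 0.7, 0, -1.6, 0, 0, 0, 1, 0.7, 0, -2.2, 0, 0, 0, 1])

```text
time: 7.32
eef_pos: [0.6155, 0.0759, 0.0445]
tcp_rot: [-0.063, 0.998, 0.0, -0.002]
contact_force: [0.1, -0.2, 0.3]
opening: -0.002
finger_force: 0.0
```

>>> arm_command(series=[0, 0, -2, 0, 0, 0, 1, 0, 0, -5, 0, 0, 0, 1, 0, 0, -8, 0, 0, 0, 1, 3, 0, -11, 0, 0, 0, 1, 6, 0, -13, 0, 0, 0, 1, 9, 0, -13, 0, 0, 0, 1, 12, 0, -13, 0, 0, 0, 1, 14, 0, -13, 0, 0, 0, 1, 14, 0, -13, 0, 0, 0, 1, 14, 0, -13, 0, 0, 0, 1])

```text
time: 8.15
eef_pos: [0.4772, 0.0585, 0.1755]
tcp_rot: [-0.063, 0.998, -0.0, -0.0]
contact_force: [-0.1, 0.6, -0.1]
opening: 0.003
finger_force: 0.0
```

```bash
python3 look.py f scene wrist; python3 -c "
import cv2
a=cv2.imread('pics/f_scene.png')[150:330,290:460]; a=cv2.resize(a,(567,600),interpolation=cv2.INTER_CUBIC)
cv2.imwrite('pics/f2.png',a)"
```

```text
{'time': 8.25, 'eef_pos': array([0.47873326, 0.05844459, 0.175942  ]), 'tcp_rot': array([-6.26098438e-02,  9.98038037e-01, -6.34141127e-05,  2.82693439e-04]), 'opening': -0.0007429043506011058, 'contact_force': array([ 0.25330278, -0.29252862,  0.43826019])}
```

View pics/f2.png

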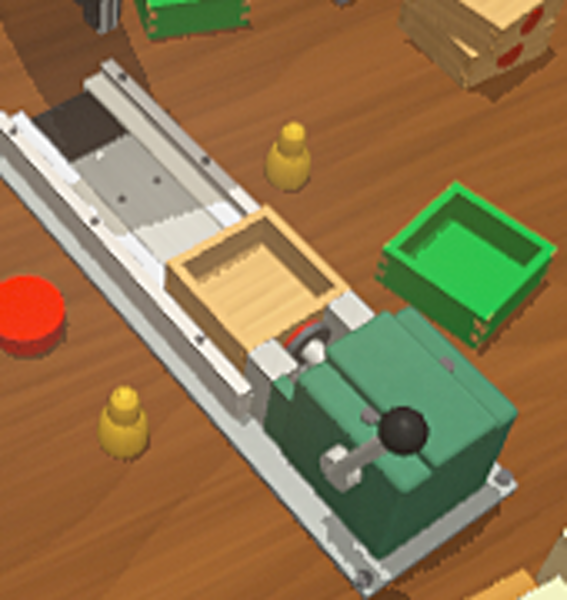

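View pics/f_wrist.png

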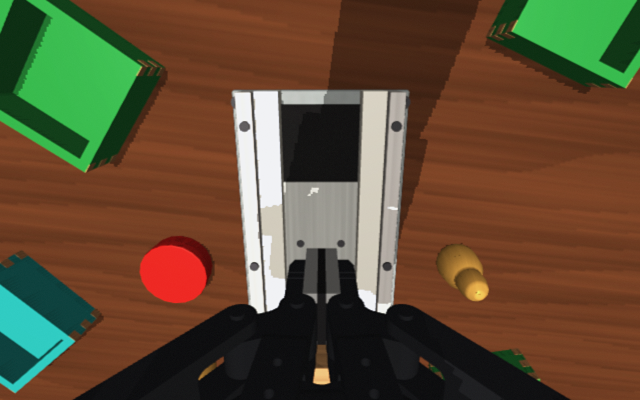

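The scene crop shows the box level against both jaws, with corners (165,265), (266,208), (350,292) and bystanders unmoved. The wrist view shows the rubber pad at (281..358, 104..181). A quick numeric check that the plate is up and the box has not moved:

```bash
python3 - <<'E'
from rel import *; from geo import ray
from plant import vision,telemetry
np.set_printoptions(precision=1,suppress=True)
d=vision.read_camera('scene')
for a,b in((165,265),(266,208),(350,292)):
    w=ray(d,290+a/3.335-.4,150+b/3.335-.4,.078); print(axes().inv().apply(w-O)*1000)
s=telemetry.get_state();d=vision.read_camera('wrist')
T=np.eye(4);T[:3,:3]=Ro.from_quat(s['tcp_rot']).as_matrix();T[:3,3]=s['eef_pos']
M=T@d['T_tool_cam'];Ki=np.linalg.inv(d['K'])
for z in(.035,.023):
  for u,v in((281,104),(358,104),(358,181),(282,181)):
    r=M[:3,:3]@(Ki@[u,v,1]);c=M[:3,3];print(z,axes().inv().apply(c+r*(z-c[2])/r[2]-O)*1000)
E
```

```text
[ 16.9 -50.7  78. ]
[17.  49.2 78. ]
[116.2  49.   78. ]
0.035 [-204.3  -32.1   35. ]
0.035 [-204.3   27.7   35. ]
0.035 [-141.9   29.9   35. ]
0.035 [-141.9  -33.5   35. ]
0.023 [-203.4  -33.4   23. ]
0.023 [-203.4   29.    23. ]
0.023 [-138.3   31.2   23. ]
0.023 [-138.3  -34.9   23. ]
```

```bash
python3 -c "
from plant import ctrl
print(ctrl.sign_off())"
```

```text
the job is handed in; nothing more can be done
None
```

The box is home against both rest jaws, the stop plate has sprung back up behind it, the arm is clear and the job is handed in; the lugs themselves were hidden behind the box, so that they stand is inferred from the plate's measured height.

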